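# Close and clamp a loaded milling jar

### The arm

A 6-joint arm with a two-finger parallel gripper is mounted at the origin on the work surface. World frame = base frame: x ahead of the robot, y to its left, z up, the work surface at z = 0. Lengths are in m, angles in rad, forces in N, time in s.
With the tool pointing down it reaches from about 0.35 to 0.775 m from the base axis. Payload 7.3 kg.
Tool frame: the origin (TCP) lies between the finger pads; the fingertips stand 14 mm ahead of it and the grasp point (between the pads) lies 5 mm behind it; z points along the fingers, y is the line along which they close (so a half turn about z gives the same grasp; the last joint's range is limited). The gripper opens to 92 mm and grips with 3 to 60 N. Pads are 19 mm wide; open, the fingers measure 130 mm over their backs; the gripper's body (75 mm by 190 mm) begins 47 mm behind the grasp point.
Start: joints at [1.093, 0.342, 1.524, -0, 1.275, -0.146], TCP at [0.171, 0.496, 0.241] pointing down, gripper open.
Joint ranges: [-2.53, 2.53], [-0.77, 2.02], [0.04, 2.7], [-1, 4.14], [0.28, 2.66], [-3.11, 3.11]. Speed limits (rad/s): [2.57, 2.57, 3.14, 3.14, 3.14, 3.14].

### API

Orientations are given as [roll, pitch, yaw] about the fixed x, y, z axes, in that order (R = Rz(yaw) Ry(pitch) Rx(roll)).
In Python, from cell import robot, eyes gives the robot as it stands. The module is installed in compiled form; this text tells all that it offers.
- The arm moves only by the shell command python3 -m handwheel 'ROWS' [FORCE]. ROWS is JSON, one flat list of numbers, 5 for each row, row after row: the shift along the world's x, y, z in mm, then the turn about the world's z in rad, then the opening, from 0 (shut) to 1 (fully open). In form: [x, y, z, spin, jaw, x, y, z, spin, jaw, ...]. A call has 1 to 8 rows; each row shifts and turns the commanded pose from where the row before left it; what a row does not reach is not made up. A row lasts 1/10 s, in which the tool goes at most 50 mm and 8.59 degrees, less where a joint would pass 70% of its speed; a pose out of reach is approached as far as the arm can. A call with a gripper value outside its range is refused whole. The fingers move at their own pace and stop on an object; FORCE is the grip in N (left out, the last holds). Time passes only in rows, so rows that do not move let the fingers close. It gives the time, the measured TCP pose, the force, the opening and the grip force at its end, in the units of the state.
- robot.observe(): the state, without advancing time (a new reading comes with each control period).
- eyes.read_camera(name): name is "scene" or "side" or "wrist"; returns (picture, depth): 384x512x3 uint8, blue, green, red; 384x512 float32, m along the optical axis (not along the pixel's ray), 0 where there is no reading.
- eyes.calibration(name): a dict with "fx", "fy", "cx", "cy" (pixels), "world_to_cam" (4x4, takes a point from world to camera coordinates). Camera axes: x right, y down, z forward; pixel columns grow to the right and rows downward; lengths in m; the calibration is good to about 2 mm. A picture is of the moment at which its call begins: read the wrist's pose just before it. calibration takes no time and is no camera call; for the wrist camera it gives the pose at the moment of the call.
- robot.hand_in(): hands the job in; it is judged then, once.
The state is a dict: "time": time; "qpos": joint angles; "qvel": joint speeds; "joint_efforts": joint torques, N m; "tool_pos": TCP position; "tool_rot": TCP orientation; "contact_force": force on the tool from outside, world axes, zero at the start; "torque": the same for the moment, N m; "opening": finger opening in m; "grip_force": force on a finger pad.
Only numpy, scipy, OpenCV 4.12 (cv2) and the standard library are available. Lean on these libraries where they do the work, as an engineer would, in place of code of your own. Each camera call takes 0.05 s, during which the arm holds its last target. There are 200 camera calls.

### The job

The porcelain jar is loaded with grinding balls and ready to mill: take its lid from the sloping rest and set it fully home in the jar's mouth, gently, neither dropped nor forced, because porcelain chips. Then pull the sprung clamp's red handle up to its stop, swing the arm until its foot is over the middle of the lid's knob, and let the foot down onto the knob under control, without letting it snap down. Leave the other pottery things where they stand.

Things in the scene. Friction and masses are not known exactly. Their poses are not given: they have to be found in the camera images.
- lid: loose white porcelain lid, 0.3 to 0.45 kg, at the start on the sloping rest, its knob leaning 22 degrees to the side away from the robot. Origin: centre of the plug's underside; z axis up through the knob. Plug 90 mm diameter, 12 mm deep, 1.5 mm bevel; flange 116 mm diameter, 12 to 22 mm above the origin; blue cylindrical knob 28 mm diameter, 22 to 56 mm above the origin
- lid_knob (a point): point on the lid's axis at the height to grip the blue knob, 45 mm above the lid's origin; same axes as the lid
- rest: fixed wooden sloping rest. Origin: centre of its footprint (125 x 120 mm), on the table. Its plate, 134 x 120 mm, tilts 22 degrees, low edge to its +x side, where a lip 90 mm long stops the lid's flange and stands 25 mm above the plate; the middle of the plate's top is 48 mm above the table
- jar_mouth (a point): centre of the round mouth (93 mm diameter) of the fixed white porcelain jar with a blue band, level with its rim, 90 mm above the table, z up. The clamp's column stands 105 mm away along this frame's +y axis. With the lid fully home its flange rests on the rim, its origin is 12 mm below this point and the knob's top 44 mm above it
- clamp_handle (a point): centre of the clamp's red handle, a level bar 52 mm long (its y axis), 16 mm thick (x), 20 mm tall (z), on the axis of the column, on a 14 mm stem; the top of the yellow arm is 32 mm below this point. Arm and handle move as one: up and down, and round the column
- clamp_foot (a point): centre of the underside of the clamp's round black foot (22 mm diameter, 12 mm tall) at the end of the yellow arm (24 mm wide, 14 mm thick, on top of the foot), 105 mm from the column's axis along the handle's -y axis and 58 mm below the handle's centre
- lift (a joint): height of the clamp on its column, m: 0 = lowest, foot 114 mm above the table; 0.028 = pulled up to its stop. A spring pulls it down with about 9 N at the bottom and 16 N at the stop, weight included. Resting on the knob of a seated lid it reads 0.020
- swing (a joint): angle of the arm round the upright column, rad, anticlockwise from above: 0 = foot exactly over the middle of the jar, 1 to 1.35 = parked beside it. No stop at 0 (turns from -0.35 to 1.5); light friction
- cup: bystander: loose terracotta cup, 72 mm diameter, 75 mm tall; origin: centre of its underside
- glaze: bystander: loose amber glaze jar, 60 mm diameter, 85 mm tall; origin: centre of its underside
- cone: bystander: loose white plaster kiln stilt, 68 mm diameter, 56 mm tall; origin: centre of its underside
- jar: the same fixed jar as a body, 120 mm outside diameter, 75 mm tall; origin: centre of its underside, 15 mm above the table
Mind the look-alikes: they are no part of the job. There is more than one size of the lid; the one meant has the size given above.

How it is judged:
On the way, in this order (a step that is already met when the one before it is completed fails the run):
1. the lid is fully home in the jar's mouth and level (horizontal distance between lid and jar_mouth below 0.004 m and z of lid in the frame of jar_mouth below -0.0095 m and angle between lid's own z axis and vertical below 0.04 rad), for 0.2 s.
2. the clamp has been pulled up to its stop, the lid still home (all of step 1 and value of joint lift above 0.0255 m), for 0.1 s.
At the end, for the whole second after the job is handed in: the lid is fully home in the jar (its plug at least 9.5 mm into the mouth, centred within 4 mm, tilt under 0.04 rad) and at rest; the clamp's foot rests on the lid's knob within 10 mm of its middle (lift 0.0175 to 0.0225 m), pressed on by the spring (all of step 1 and horizontal distance between clamp_foot and lid_knob below 0.01 m and value of joint lift between 0.0175 and 0.0225 m and linear speed of lid below 0.02 m/s); the robot touches nothing.
It fails at once if the lid is pressed or knocked against the jar with more than 80 N (contact force between lid and jar above 80 N).
It fails at once if the lid is dropped or slammed into the jar (faster than 0.35 m/s close over it) (horizontal distance between lid and jar_mouth below 0.05 m and z of lid in the frame of jar_mouth below 0.02 m and linear speed of lid above 0.35 m/s).
It fails at once if the clamp snaps down (faster than 0.35 m/s) (velocity of joint lift below -0.35 m/s).
It fails at once if the cup, the glaze jar or the plaster stilt is shifted by more than 30 mm (distance of any of cup, glaze, cone from where it was at the start of the episode above 0.03 m).
It also fails if it takes over 70 s, if anything falls off the work surface, if the arm or the gripper's body presses on something with over 40 N, if the wrist force passes 120 N, or if a joint passes its speed limit or range.

## Working session

There is one attempt and no reset: what is moved stays moved. The work goes in short steps, Python scripts to look and compute and a shell command to move; the robot and the scene stay as the last step left them, time stands still between calls to the robot, and variables do not carry over. Pictures are saved under pics/ and viewed, at most 10 in all, crops included, and the job is handed in when it is done.

```bash
mkdir -p pics
cat > h.py <<'E'
import numpy as np, cv2
from cell import robot, eyes
def grab(n):
    c=eyes.calibration(n); p,d=eyes.read_camera(n); np.savez(f'/tmp/{n}.npz',p=p,d=d,K=[c['fx'],c['fy'],c['cx'],c['cy']],T=np.array(c['world_to_cam'])); return p,d
def world(n):
    z=np.load(f'/tmp/{n}.npz'); d=z['d']; fx,fy,cx,cy=z['K']; v,u=np.mgrid[:384,:512]
    P=np.stack([(u-cx)/fx*d,(v-cy)/fy*d,d],-1); T=z['T']
    W=(P-T[:3,3])@T[:3,:3]; W[d<=0]=np.nan
    return z['p'],W
E
python3 - <<'E'
from h import *
for n in('scene','side'):
    p,d=grab(n); cv2.imwrite(f'pics/{n}0.png',cv2.resize(p,(800,600)))
s=robot.observe(); print(s['tool_pos'],s['tool_rot'],s['opening'])
E
```

```text
[0.17083405 0.49606826 0.24010877] [-3.14022821e+00 -2.17816625e-04  2.80978462e+00] 0.09177703875952728
```

View pics/scene0.png

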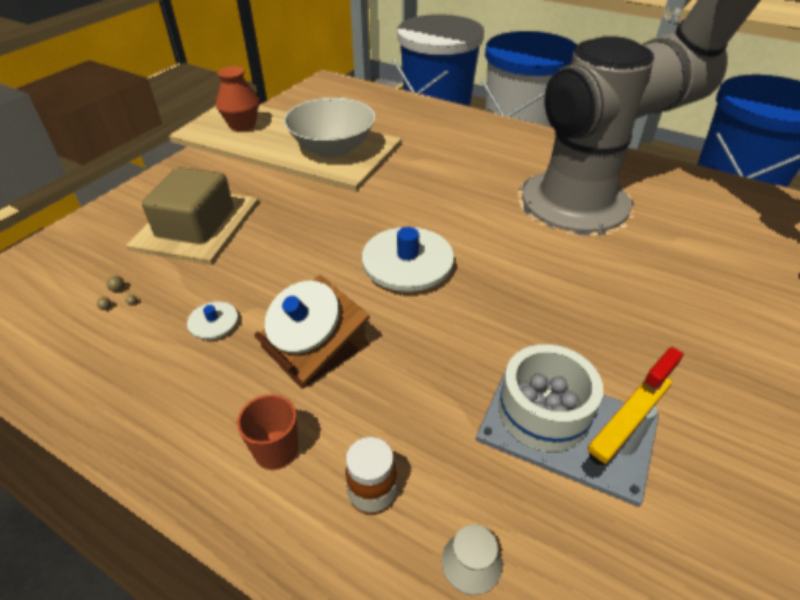

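View pics/side0.png

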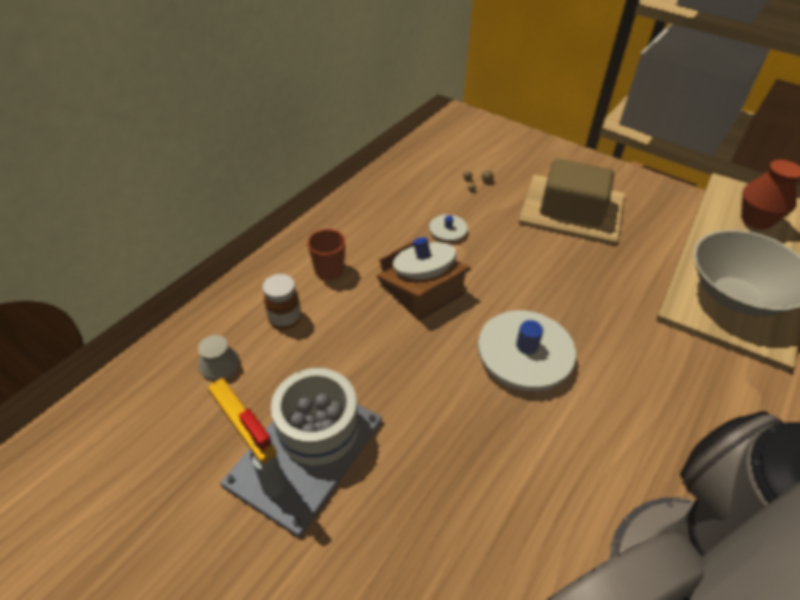

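The scene view (800x600) shows the lid on the rest with its knob at (294,307), the jar mouth at (552,380) and the red handle at (665,367). The foot is near (595,462), and look-alike lids are at (408,258) and (212,320). The side view agrees: lid knob (422,247), jar (315,400), handle (255,428). Next I'll measure from depth.

```bash
cat > m.py <<'E'
from h import *
import sys
def near(W,c,r): return np.linalg.norm(W[...,:2]-np.array(c)[:2],axis=-1)<r
def circ(P):
    A=np.c_[2*P[:,:2],np.ones(len(P))]; s=np.linalg.lstsq(A,(P[:,:2]**2).sum(1),rcond=None)[0]
    return s[:2],np.sqrt(s[2]+s[:2]@s[:2])
if __name__=='__main__':
  px={'scene':dict(knob=(294,307),lid=(325,325),jar=(552,380),h=(665,367),cup=(268,415),gl=(370,455),cone=(475,545)),
    'side':dict(knob=(422,247),lid=(410,265),jar=(315,400),h=(255,428),cup=(327,245),gl=(280,290),cone=(214,350))}
  for n in px:
    p,W=world(n); b,g,r=[p[...,i].astype(int) for i in range(3)]
    for k,(u,v) in px[n].items(): print(n,k,W[int(v*.64),int(u*.64)].round(3))
    u,v=px[n]['knob']; k0=W[int(v*.64),int(u*.64)]
    m=near(W,k0,.1)&(np.minimum(np.minimum(r,g),b)>120)&(W[...,2]>.03)
    P=W[m]; c=np.median(P,0)
    for _ in range(5):
        nn=np.linalg.svd(P-c,full_matrices=False)[2][2]; nn*=np.sign(nn[2]); P=P[abs((P-c)@nn)<.003]; c=P.mean(0)
    print(' flange n',nn.round(3),'tilt',np.degrees(np.arccos(nn[2])).round(1),'az',np.degrees(np.arctan2(nn[1],nn[0])).round(1),len(P))
    e1=np.cross(nn,[0,0,1]); e1/=np.linalg.norm(e1); e2=np.cross(nn,e1)
    q=np.c_[(P-c)@e1,(P-c)@e2].astype(np.float32); cc,rr=cv2.minEnclosingCircle(q); C=c+cc[0]*e1+cc[1]*e2
    print(' flange top centre',C.round(4),'r',rr,'knobpt',(C+.023*nn).round(4),'origin',(C-.022*nn).round(4))
    K=W[near(W,k0,.05)&(b>r+50)&(b>g+50)]; print(' blue mean',K.mean(0).round(4),len(K),'h along n',((K-C)@nn).max().round(4))
    u,v=px[n]['jar']; j=W[int(v*.64),int(u*.64)]
    R=W[near(W,j,.09)&(abs(W[...,2]-.09)<.004)&(np.minimum(np.minimum(r,g),b)>110)]
    cc,rr=cv2.minEnclosingCircle(R[:,:2].astype(np.float32)); print(' jar',cc,rr,'lsq',circ(R),R[:,2].mean(),len(R))
    u,v=px[n]['h']; hh=W[int(v*.64),int(u*.64)]
    H=W[near(W,hh,.06)&(r>g+70)&(r>b+70)&(W[...,2]>.1)&(g<80)]; top=H[H[:,2]>H[:,2].max()-.006]
    c_,s_,a_=cv2.minAreaRect((top[:,:2]*1000).astype(np.float32)); print(' handle',H.mean(0).round(4),'top',c_,s_,a_,top[:,2].mean(),len(top))
    Y=W[near(W,hh,.15)&(r>150)&(g>110)&(b<80)&(W[...,2]>.1)]; Y=Y[Y[:,2]>np.percentile(Y[:,2],90)-.006]
    c_,s_,a_=cv2.minAreaRect((Y[:,:2]*1000).astype(np.float32)); print(' arm',c_,s_,a_,Y[:,2].mean(),cv2.boxPoints((c_,s_,a_)).round().tolist())
E
python3 m.py
```

```text
scene knob [ 0.609 -0.22   0.099]
scene lid [ 0.595 -0.18   0.07 ]
scene jar [0.512 0.128 0.059]
scene h [0.534 0.237 0.181]
scene cup [ 0.741 -0.168  0.041]
scene gl [ 0.742 -0.007  0.086]
scene cone [0.757 0.135 0.056]
 flange n [ 0.358 -0.106  0.928] tilt 21.9 az -16.6 1376
 flange top centre [ 0.5957 -0.2254  0.0672] r 0.05830731615424156 knobpt [ 0.6039 -0.2279  0.0886] origin [ 0.5878 -0.2231  0.0468]
 blue mean [ 0.6077 -0.2277  0.0991] 86 h along n 0.0364
 jar (0.5371023416519165, 0.13370175659656525) 0.0604662224650383 lsq (array([0.5380317 , 0.13353706]), np.float64(0.05337186309434306)) 0.0888705897787158 1016
 handle [0.5334 0.2365 0.1787] top (527.6395874023438, 237.6650390625) (16.107637405395508, 51.734153747558594) 76.52987670898438 0.1804450768805215 236
 arm (574.0660400390625, 225.91357421875) (24.189231872558594, 141.2256317138672) 75.84275817871094 0.13885916988111657 [[503.0, 231.0], [640.0, 197.0], [645.0, 220.0], [509.0, 255.0]]
side knob [ 0.592 -0.219  0.095]
side lid [ 0.6   -0.193  0.068]
side jar [0.551 0.117 0.058]
side h [0.522 0.237 0.178]
side cup [ 0.778 -0.169  0.038]
side gl [ 0.73  -0.     0.084]
side cone [0.745 0.142 0.054]
 flange n [ 0.361 -0.11   0.926] tilt 22.2 az -16.9 467
 flange top centre [ 0.592  -0.226   0.0672] r 0.05871255323290825 knobpt [ 0.6004 -0.2285  0.0885] origin [ 0.5841 -0.2236  0.0468]
 blue mean [ 0.6021 -0.2262  0.1002] 16 h along n 0.036
 jar (0.534729540348053, 0.13372884690761566) 0.06074552610516548 lsq (array([0.53387653, 0.13363351]), np.float64(0.05342748064021266)) 0.08871807080823414 810
 handle [0.5223 0.2384 0.1804] top (523.3515014648438, 237.8523406982422) (16.054170608520508, 50.38579559326172) 76.43440246582031 0.18040346996120446 197
 arm (570.2579956054688, 226.32794189453125) (24.21803092956543, 138.38583374023438) 76.07494354248047 0.13904401123823892 [[500.0, 231.0], [635.0, 198.0], [640.0, 221.0], [506.0, 255.0]]
```

Both cameras agree to about 4 mm, and the sizes check out: flange r 58 mm, tilt 22°, rim r 60 mm, column 104.5 mm from the mouth, swing ≈1.23. My estimates are knob (0.602,-0.228,0.0885), jar (0.536,0.1337) and column (0.5255,0.2377). I'll move over the knob.

```bash
python3 -m handwheel '[20,-35,0,0.04,1, 22,-36,0,0,1, 22,-36,0,0,1, 22,-36,0,0,1, 22,-36,0,0,1, 22,-36,0,0,1, 22,-36,0,0,1, 22,-36,0,0,1]' 
python3 -m handwheel '[22,-36,0,0,1, 22,-36,0,0,1, 22,-36,0,0,1, 22,-36,0,0,1, 22,-36,0,0,1, 22,-36,0,0,1, 22,-36,0,0,1, 22,-36,0,0,1]'
python3 -m handwheel '[22,-36,0,0,1, 22,-36,0,0,1, 22,-36,-30,0,1, 0,0,0,0,1, 0,0,0,0,1]'
```

```text
time: 0.9
tool_pos: [0.3454, 0.2078, 0.2406]
tool_rot: [3.142, -0.0, 2.85]
contact_force: [0.0, 0.2, -0.7]
opening: 0.0916
grip_force: 0.0
time: 1.7
tool_pos: [0.5214, -0.0802, 0.2404]
tool_rot: [3.141, -0.001, 2.849]
contact_force: [0.6, 0.9, -0.3]
opening: 0.0918
grip_force: 0.0
time: 2.2
tool_pos: [0.5856, -0.1858, 0.2098]
tool_rot: [3.141, -0.004, 2.848]
contact_force: [0.3, 0.4, -0.1]
opening: 0.0919
grip_force: 0.0
```

Run:
```python
from m import *
p,d=grab('wrist'); p,W=world('wrist'); b,g,r=[p[...,i].astype(int) for i in range(3)]
cv2.imwrite('pics/w1.png',p)
K=near(W,(.602,-.228),.05)&(b>r+50)&(b>g+50); v,u=np.nonzero(K); K=W[K]; print(len(K),u.mean(),v.mean(),K.mean(0).round(4),K.max(0),K.min(0))
n=np.array([.359,-.108,.927]); h=K@n; T=K[h>h.max()-.003]; print('top',T.mean(0).round(4),len(T),'gp',(T.mean(0)-.011*n).round(4))
```

```text
499 213.15831663326654 235.03006012024048 [ 0.6041 -0.2291  0.1005] [ 0.61664858 -0.21605048  0.10617956] [ 0.59269057 -0.24196375  0.09479701]
top [ 0.6041 -0.2291  0.1005] 498 gp [ 0.6002 -0.2279  0.0903]
```

View pics/w1.png

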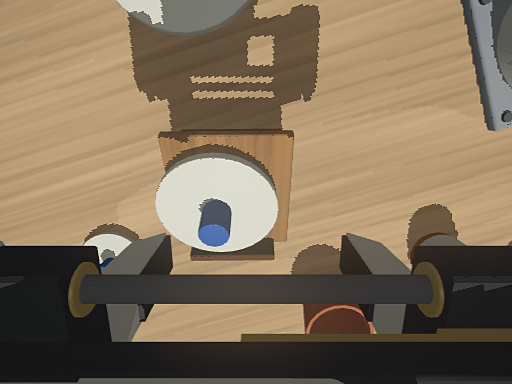

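The wrist view shows the knob top at (213,235) px, with the fingers open around it and the rest clear. The knob grip point is (0.601,-0.228,0.0895), consistent with the other cameras. Descending to grasp.

```bash
python3 -m handwheel '[8,-21,-20,0,1, 8,-21,-20,0,1, 0,0,-30,0,1, 0,0,-30,0,1, 0,0,-13,0,1, 0,0,-10,0,1, 0,0,0,0,1, 0,0,0,0,1]'
python3 -m handwheel '[0,0,0,0,0.2, 0,0,0,0,0.2, 0,0,0,0,0.2, 0,0,0,0,0.2, 0,0,0,0,0.2, 0,0,0,0,0.2, 0,0,0,0,0.2, 0,0,0,0,0.2]' 15
```

```text
time: 3.05
tool_pos: [0.603, -0.2274, 0.0904]
tool_rot: [-3.141, 0.002, 2.85]
contact_force: [-0.1, -0.0, 0.5]
opening: 0.0917
grip_force: 0.0
time: 3.85
tool_pos: [0.6022, -0.2274, 0.0887]
tool_rot: [3.141, -0.0, 2.85]
contact_force: [-0.7, 0.0, 0.2]
opening: 0.0326
grip_force: 0.0
```

```bash
python3 -m handwheel '[0,0,-2,0,0.2, 0,0,0,0,0.2, 0,0,0,0,0.2, 0,0,0,0,0.2]' 15
python3 -m handwheel '[0,0,4,0,0.2, 0,0,8,0,0.2, 0,0,12,0,0.2, 0,0,15,0,0.2, 0,0,15,0,0.2, 0,0,15,0,0.2, 0,0,0,0,0.2, 0,0,0,0,0.2]'
python3 - <<'E'
from m import *
for n in('side','wrist','scene'): grab(n)
a=[cv2.resize(world(n)[0],(400,300)) for n in('side','wrist')]
p=world('side')[0][100:260,180:400]; q=world('scene')[0][120:300,100:320]
cv2.imwrite('pics/l2.png',np.hstack([cv2.resize(p,(400,300)),cv2.resize(q,(400,300))]))
E
```

```text
time: 4.25
tool_pos: [0.6029, -0.2279, 0.0878]
tool_rot: [-3.141, 0.002, 2.85]
contact_force: [0.3, 0.1, 5.1]
opening: 0.0277
grip_force: 15.0
time: 5.05
tool_pos: [0.6022, -0.2273, 0.156]
tool_rot: [3.142, 0.0, 2.85]
contact_force: [-0.5, -0.0, -3.8]
opening: 0.0275
grip_force: 15.0
```

View pics/l2.png

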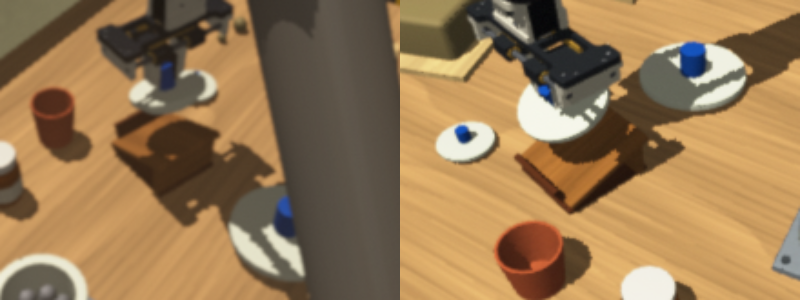

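Left is the side camera and right is the scene camera: the lid hangs in the gripper, clear of the rest. I'll measure its tilt from depth.

```bash
cat > tilt.py <<'E'
from m import *
def tilt(n,c,zr,verbose=1):
    p,W=world(n); b,g,r=[p[...,i].astype(int) for i in range(3)]
    mn=np.minimum(np.minimum(r,g),b); mx=np.maximum(np.maximum(r,g),b)
    P=W[near(W,c,.075)&(mn>100)&(mx-mn<45)&(W[...,2]>zr[0])&(W[...,2]<zr[1])]; cc=np.median(P,0)
    for t in(.012,.006,.004,.003,.003,.003):
        nn=np.linalg.svd(P-cc,full_matrices=False)[2][2]; nn*=np.sign(nn[2]); P=P[abs((P-cc)@nn)<t]; cc=P.mean(0)
    e1=np.cross(nn,[0,1,0]); e1/=np.linalg.norm(e1); e2=np.cross(nn,e1)
    q=np.c_[(P-cc)@e1,(P-cc)@e2].astype(np.float32); o,rr=cv2.minEnclosingCircle(q); C=cc+o[0]*e1+o[1]*e2
    print(n,'n',nn.round(3),'tilt',np.degrees(np.arccos(nn[2])).round(1),'az',np.degrees(np.arctan2(nn[1],nn[0])).round(1),len(P),'C',C.round(4),'r',round(rr,4),'orig',(C-.022*nn).round(4))
E
python3 - <<'E'
from tilt import *
for n in('side','wrist','scene'): tilt(n,(.6,-.228),(.1,.155))
E
```

```text
side n [ 0.358 -0.104  0.928] tilt 21.9 az -16.2 180 C [ 0.592  -0.2236  0.1354] r 0.0578 orig [ 0.5841 -0.2213  0.115 ]
wrist n [ 0.353 -0.106  0.93 ] tilt 21.6 az -16.7 16453 C [ 0.5921 -0.2238  0.1361] r 0.0576 orig [ 0.5844 -0.2215  0.1156]
scene n [ 0.354 -0.108  0.929] tilt 21.7 az -17.0 834 C [ 0.5961 -0.2229  0.1336] r 0.0583 orig [ 0.5883 -0.2205  0.1131]
```

The lid still leans 22° in the grip, as expected. I'll level it by setting it on bare table and regripping, after checking that the spot is free.

Run:
```python
from h import *
p,W=world('scene'); 
for u,v in((408,258),(365,258),(452,262),(408,285),(500,430),(490,440),(410,340),(430,340)): print(u,v,W[int(v*.64),int(u*.64)].round(3))
m=(abs(W[...,0]-.56)<.085)&(abs(W[...,1]+.04)<.085); print(np.nanmax(W[m][:,2]),m.sum())
```

```text
408 258 [ 0.374 -0.174  0.038]
365 258 [ 0.405 -0.243  0.03 ]
452 262 [ 0.335 -0.11   0.03 ]
408 285 [ 0.424 -0.144  0.03 ]
500 430 [0.589 0.094 0.014]
490 440 [0.607 0.087 0.011]
410 340 [ 0.502 -0.095 -0.001]
430 340 [nan nan nan]
0.4852642464642305 4783
```

```bash
python3 -m handwheel '[-5,25,0,0,0.2, -8,35,0,0,0.2, -8,35,0,0,0.2, -8,35,0,0,0.2, -8,35,0,0,0.2, -5,22,-20,0,0.2, 0,0,-25,0,0.2, 0,0,-25,0,0.2]'
python3 -m handwheel '[0,0,-18,0,0.2, 0,0,-6,0,0.2, 0,0,0,0,0.2, 0,0,-3,0,0.2, 0,0,-3,0,0.2, 0,0,0,0,0.2]' 10
```

```text
time: 6.0
tool_pos: [0.56, -0.0393, 0.0849]
tool_rot: [3.142, 0.0, 2.852]
contact_force: [0.0, -0.7, -3.2]
opening: 0.0278
grip_force: 15.0
time: 6.6
tool_pos: [0.5607, -0.0405, 0.0563]
tool_rot: [3.141, 0.001, 2.85]
contact_force: [0.1, 0.0, -3.0]
opening: 0.0273
grip_force: 10.0
```

```bash
python3 -m handwheel '[0,0,-2,0,0.2, 0,0,-2,0,0.2, 0,0,0,0,0.2, 0,0,0,0,0.2]' 8
python3 -m handwheel '[0,0,-2,0,0.2, 0,0,-2,0,0.2, 0,0,-2,0,0.2, 0,0,0,0,0.2]'
python3 -m handwheel '[0,0,-2,0,0.2, 0,0,0,0,0.2, 0,0,0,0,0.2]'
```

```text
time: 7.0
tool_pos: [0.5599, -0.0402, 0.0526]
tool_rot: [3.141, -0.0, 2.85]
contact_force: [-4.1, 1.0, 5.1]
opening: 0.028
grip_force: 8.0
time: 7.4
tool_pos: [0.5602, -0.0404, 0.0455]
tool_rot: [3.141, -0.0, 2.85]
contact_force: [-2.3, 1.3, 0.5]
opening: 0.0277
grip_force: 8.0
time: 7.7
tool_pos: [0.5604, -0.0404, 0.0435]
tool_rot: [3.141, 0.0, 2.85]
contact_force: [-0.5, -0.2, -2.4]
opening: 0.0278
grip_force: 8.0
```

Run:
```python
from tilt import *
for n in('wrist','scene','side'):
    grab(n)
    try: tilt(n,(.56,-.04),(.008,.05))
    except Exception as e: print(n,e)
```

```text
wrist n [ 0.062 -0.02   0.998] tilt 3.8 az -17.5 18775 C [ 0.5534 -0.038   0.0252] r 0.0581 orig [ 0.552  -0.0375  0.0033]
scene n [ 0.062 -0.019  0.998] tilt 3.7 az -17.2 784 C [ 0.561  -0.0387  0.0234] r 0.0571 orig [ 0.5596 -0.0383  0.0015]
side n [ 0.068 -0.021  0.997] tilt 4.1 az -17.3 251 C [ 0.5527 -0.0373  0.0236] r 0.0582 orig [ 0.5512 -0.0368  0.0016]
```

Tilt is down to 4°. I'll go the last few mm, release so it settles flat, then re-measure.

```bash
python3 -m handwheel '[0,0,-2,0,0.2, 0,0,-2,0,0.2, 0,0,0,0,0.2, 0,0,0,0,0.5, 0,0,0,0,0.5, 0,0,0,0,0.5, 0,0,0,0,0.5]'
python3 - <<'E'
from tilt import *
for n in('wrist','scene','side'):
    grab(n); tilt(n,(.56,-.04),(.008,.05))
p,W=world('wrist');b,g,r=[p[...,i].astype(int) for i in range(3)]
K=W[near(W,(.556,-.04),.05)&(b>r+50)&(b>g+50)]; K=K[K[:,2]>K[:,2].max()-.004]; print(len(K),cv2.minEnclosingCircle(K[:,:2].astype(np.float32)),K[:,2].mean())
E
```

```text
time: 8.55
tool_pos: [0.5604, -0.0404, 0.0397]
tool_rot: [3.141, 0.0, 2.85]
contact_force: [-0.1, 0.4, -1.0]
opening: 0.0458
grip_force: 0.0
wrist n [-0.001 -0.001  1.   ] tilt 0.1 az -149.0 20163 C [ 0.5544 -0.0386  0.0225] r 0.0582 orig [ 5.544e-01 -3.850e-02  5.000e-04]
scene n [0.002 0.001 1.   ] tilt 0.1 az 14.5 764 C [ 0.561  -0.038   0.0211] r 0.0572 orig [ 0.561  -0.038  -0.0009]
side n [-0.002 -0.006  1.   ] tilt 0.3 az -107.9 223 C [ 0.557  -0.0369  0.0204] r 0.0575 orig [ 0.557  -0.0368 -0.0016]
160 ((0.555679440498352, -0.03853897005319595), 0.01320798322558403) 0.05645959624350383
```

```bash
python3 -m handwheel '[-5,1.5,1,0,0.6, 0,0,0,-0.15,0.6, 0,0,0,-0.15,0.6, 0,0,0,-0.15,0.6, 0,0,0,-0.15,0.6, 0,0,0,-0.15,0.6, 0,0,0,-0.15,0.6, 0,0,0,-0.15,0.6]'
python3 -m handwheel '[0,0,0,-0.13,0.6, 0,0,0,0,0.2, 0,0,0,0,0.2, 0,0,0,0,0.2, 0,0,0,0,0.2, 0,0,0,0,0.2, 0,0,0,0,0.2]' 15
python3 - <<'E'
from tilt import *
print(robot.observe()['qpos'].round(2) if hasattr(robot.observe()['qpos'],'round') else robot.observe()['qpos'])
for n in('wrist',):
    grab(n); tilt(n,(.555,-.04),(.008,.05))
p,W=world('wrist');b,g,r=[p[...,i].astype(int) for i in range(3)]
K=W[near(W,(.556,-.04),.05)&(b>r+50)&(b>g+50)]; K=K[K[:,2]>K[:,2].max()-.004]; print(len(K),cv2.minEnclosingCircle(K[:,:2].astype(np.float32)),K[:,2].mean())
E
```

```text
time: 9.5
tool_pos: [0.5549, -0.0388, 0.0408]
tool_rot: [-3.141, -0.0, 1.794]
contact_force: [-1.0, -0.3, 0.0]
opening: 0.0547
grip_force: 0.0
time: 10.2
tool_pos: [0.5551, -0.0389, 0.0408]
tool_rot: [-3.141, -0.0, 1.67]
contact_force: [-0.7, 0.2, 0.8]
opening: 0.0275
grip_force: 15.0
[-0.21  0.63  1.67 -0.    0.84 -0.31]
wrist n [-0.  0.  1.] tilt 0.0 az 173.7 17440 C [ 0.5546 -0.0381  0.0225] r 0.0581 orig [ 5.546e-01 -3.810e-02  5.000e-04]Traceback (most recent call last):
  File "<stdin>", line 6, in <module>
    return umr_maximum(a, axis, None, out, keepdims, initial, where)
ValueError: zero-size array to reduction operation maximum which has no identity
```

The lid is gripped level, its centre within 1 mm of the TCP. Lifting, and looking at the jar with the wrist camera on the way.

```bash
python3 -m handwheel '[0,0,5,0,0.2, 0,0,15,0,0.2, 0,0,30,0,0.2, 0,0,40,0,0.2, -5,10,40,0,0.2, -7,10,30,0,0.2, -7,10,0,0,0.2, 0,0,0,0,0.2]' 20
python3 - <<'E'
from tilt import *
grab('wrist'); tilt('wrist',(.535,-.008),(.14,.21)); p,W=world('wrist'); print(robot.observe()['tool_pos'])
cv2.imwrite('pics/w3.png',p); b,g,r=[p[...,i].astype(int) for i in range(3)]
R=W[near(W,(.535,.133),.075)&(abs(W[...,2]-.09)<.005)&(np.minimum(np.minimum(r,g),b)>90)]
print(len(R),cv2.minEnclosingCircle(R[:,:2].astype(np.float32)),circ(R),R[:,2].mean(),R.min(0),R.max(0))
E
```

```text
time: 11.05
tool_pos: [0.535, -0.0077, 0.2003]
tool_rot: [-3.141, -0.001, 1.671]
contact_force: [-1.0, -1.0, -3.2]
opening: 0.0273
grip_force: 20.0
wrist n [ 0.001 -0.001  1.   ] tilt 0.1 az -56.3 16951 C [ 0.5346 -0.0073  0.182 ] r 0.0583 orig [ 0.5346 -0.0073  0.16  ]
[ 0.53503192 -0.00826781  0.19934844]
4850 ((0.5339680314064026, 0.13235528767108917), 0.05987628549337387) (array([0.53410569, 0.13149727]), np.float64(0.052470067559571676)) 0.09049117527880572 [0.47413308 0.07344252 0.08517143] [0.59356184 0.14683746 0.0932268 ]
```

View pics/w3.png

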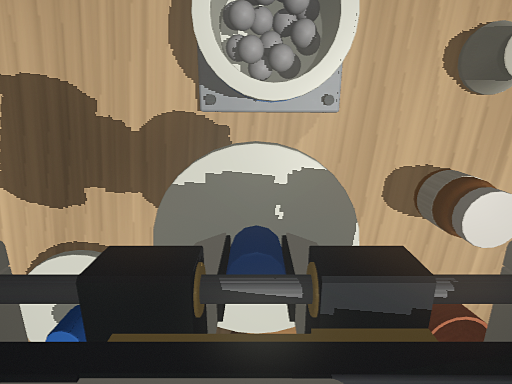

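The wrist view shows the level lid held at (256,235) px, with the jar mouth at (275,18). Jar centre is (0.534,0.1328); the lid needs to go -0.6, +140 mm and down 82 mm.

```bash
python3 -m handwheel '[0,25,0,0,0.2, 0,35,0,0,0.2, 0,35,0,0,0.2, 0,30,0,0,0.2, -0.6,15,-10,0,0.2, 0,0,-20,0,0.2, 0,0,-18,0,0.2, 0,0,-12,0,0.2]'
python3 -m handwheel '[0,0,0,0,0.2, 0,0,-5,0,0.2, 0,0,-3,0,0.2, 0,0,-2,0,0.2, 0,0,0,0,0.2, 0,0,0,0,0.2]' 8
```

```text
time: 11.9
tool_pos: [0.5342, 0.1304, 0.1373]
tool_rot: [-3.136, 0.001, 1.67]
contact_force: [-0.3, 0.5, -3.3]
opening: 0.0274
grip_force: 20.0
time: 12.5
tool_pos: [0.5358, 0.1311, 0.1311]
tool_rot: [3.141, 0.0, 1.67]
contact_force: [-0.5, -0.1, -3.4]
opening: 0.0279
grip_force: 8.0
```

```bash
python3 -m handwheel '[0,0,-1,0,0.2, 0,0,-1,0,0.2, 0,0,0,0,0.2, 0,0,0,0,0.2]'
python3 -m handwheel '[0,0,-1,0,0.2, 0,0,-1,0,0.2, 0,0,0,0,0.2, 0,0,0,0,0.2]'
```

```text
time: 12.9
tool_pos: [0.5358, 0.1312, 0.129]
tool_rot: [3.141, -0.0, 1.67]
contact_force: [-0.5, 0.1, -0.8]
opening: 0.0281
grip_force: 8.0
time: 13.3
tool_pos: [0.5353, 0.1313, 0.1265]
tool_rot: [-3.141, -0.0, 1.67]
contact_force: [-1.0, 2.0, -2.6]
opening: 0.0277
grip_force: 8.0
```

```bash
python3 -m handwheel '[0,0.7,0,0,0.2, 0,0,-1,0,0.2, 0,0,-1,0,0.2, 0,0,0,0,0.2]'
python3 -m handwheel '[0,0,-1,0,0.2, 0,0,-1,0,0.2, 0,0,0,0,0.2, 0,0,0,0,0.2]'
```

```text
time: 13.7
tool_pos: [0.5355, 0.1317, 0.1245]
tool_rot: [-3.141, 0.0, 1.67]
contact_force: [-0.9, 1.1, -3.4]
opening: 0.0282
grip_force: 8.0
time: 14.1
tool_pos: [0.5356, 0.1318, 0.1226]
tool_rot: [-3.141, 0.0, 1.67]
contact_force: [-2.1, 0.7, -3.6]
opening: 0.0276
grip_force: 8.0
```

```bash
python3 -m handwheel '[-0.5,0.2,-1,0,0.2, 0,0,-1,0,0.2, 0,0,0,0,0.2, 0,0,0,0,0.2]'
python3 -m handwheel '[0,0,-1,0,0.2, 0,0,-1,0,0.2, 0,0,0,0,0.2, 0,0,0,0,0.2]'
```

```text
time: 14.5
tool_pos: [0.5354, 0.1319, 0.1207]
tool_rot: [3.141, 0.0, 1.67]
contact_force: [-0.1, -0.5, -4.5]
opening: 0.0276
grip_force: 8.0
time: 14.9
tool_pos: [0.5354, 0.1319, 0.1189]
tool_rot: [3.141, 0.0, 1.67]
contact_force: [0.0, -1.1, -2.6]
opening: 0.0274
grip_force: 8.0
```

```bash
python3 -m handwheel '[0,0,-1,0,0.2, 0,0,0,0,0.2, 0,0,-1,0,0.2, 0,0,0,0,0.2]'
python3 - <<'E'
from tilt import *
for n in('wrist','scene','side'):
    grab(n); tilt(n,(.535,.132),(.085,.115))
print(robot.observe()['contact_force'])
E
```

```text
time: 15.3
tool_pos: [0.5354, 0.132, 0.1181]
tool_rot: [3.14, 0.0, 1.67]
contact_force: [-2.9, -1.3, 8.9]
opening: 0.0279
grip_force: 8.0
wrist n [-0. -0.  1.] tilt 0.0 az -155.0 17385 C [0.5346 0.1325 0.1005] r 0.0582 orig [0.5346 0.1325 0.0785]
scene n [0.047 0.01  0.999] tilt 2.7 az 11.8 346 C [0.5392 0.1334 0.0989] r 0.0584 orig [0.5382 0.1332 0.0769]
side n [-0.003  0.005  1.   ] tilt 0.3 az 123.4 924 C [0.534  0.1354 0.0988] r 0.0572 orig [0.534  0.1353 0.0768]
[-2.96634158 -1.19540682  8.50821953]
```

The lid is seated (origin z ≈ 0.0785, level, light contact). Releasing and retreating upward, then measuring the handle with the wrist camera.

```bash
python3 -m handwheel '[0,0,0.6,0,0.6, 0,0,0,0,0.6, 0,0,0,0,0.6, 0,0,0,0,0.6, 0,0,10,0,0.6, 0,0,25,0,0.6, 0,0,35,0,0.6, 0,0,40,0,0.6]'
python3 -m handwheel '[0,-10,30,0,0.6, 0,-20,20,0,0.6, 0,0,0,0,0.6, 0,0,0,0,0.6]'
python3 - <<'E'
from tilt import *
grab('wrist'); tilt('wrist',(.535,.132),(.085,.115)); p,W=world('wrist'); print(robot.observe()['tool_pos'])
b,g,r=[p[...,i].astype(int) for i in range(3)]
cv2.imwrite('pics/w4.png',p)
H=W[near(W,(.5245,.237),.06)&(r>g+60)&(r>b+60)&(W[...,2]>.12)&(g<90)]; top=H[H[:,2]>.175]
c=cv2.minAreaRect((top[:,:2]*1000).astype(np.float32)); print(len(top),c,top[:,2].mean())
Y=W[near(W,(.5245,.237),.16)&(r>120)&(g>90)&(b<80)&(W[...,2]>.132)&(W[...,2]<.145)]
print(cv2.minAreaRect((Y[:,:2]*1000).astype(np.float32)),Y[:,2].mean(),len(Y))
K=W[near(W,(.535,.132),.05)&(b>r+50)&(b>g+50)]; K=K[K[:,2]>K[:,2].max()-.004]; print(cv2.minEnclosingCircle(K[:,:2].astype(np.float32)),K[:,2].mean())
E
```

```text
time: 16.25
tool_pos: [0.5346, 0.1319, 0.2284]
tool_rot: [-3.14, -0.0, 1.67]
contact_force: [1.3, 0.7, 0.7]
opening: 0.055
grip_force: 0.0
time: 16.65
tool_pos: [0.535, 0.102, 0.2775]
tool_rot: [3.141, -0.0, 1.669]
contact_force: [0.4, -0.8, -1.0]
opening: 0.0552
grip_force: 0.0
wrist n [-0. -0.  1.] tilt 0.0 az -122.9 9347 C [0.5349 0.1327 0.1005] r 0.058 orig [0.5349 0.1327 0.0785]
[0.53464961 0.10233628 0.27660413]
1719 ((524.3059692382812, 237.42816162109375), (15.960855484008789, 51.16898727416992), 76.6623764038086) 0.1822357380358486
((570.7507934570312, 225.8567657470703), (24.441417694091797, 139.0604248046875), 76.51486206054688) 0.13975505336668492 834
((0.5350571274757385, 0.13283152878284454), 0.013265975750982761) 0.13442648145238684
```

View pics/w4.png

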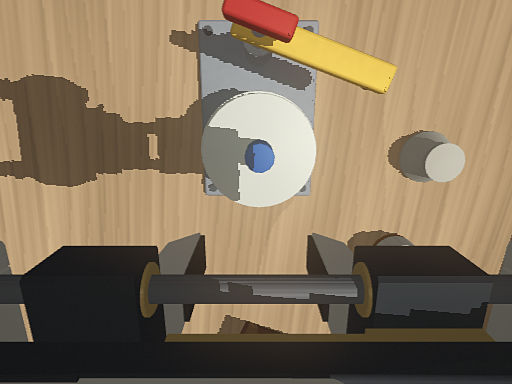

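The wrist view shows the lid seated with its knob at (260,157) px, handle centre at (260,18), and the arm pointing right with its end at (390,78). The handle is at (0.5243,0.2374), z 0.172, and the swing is about 1.235. Moving to the handle.

```bash
python3 -m handwheel '[-1,17,0,0.15,0.6, -2,17,0,0.15,0.6, -1,17,0,0.15,0.6, -2,17,0,0.15,0.6, -1,17,0,0.15,0.6, -2,17,0,0.15,0.6, -1,17,0,0.15,0.6, -0.7,16.4,0,0.15,0.6]'
python3 -m handwheel '[0,0,-20,0.038,0.6, 0,0,-35,0,0.6, 0,0,-30,0,0.6, 0,0,-15,0,0.6, 0,0,-10,0,0.6, 0,0,0,0,0.6, 0,0,0,0,0.6]'
```

```text
time: 17.5
tool_pos: [0.5235, 0.2388, 0.2756]
tool_rot: [-3.14, -0.003, 2.877]
contact_force: [0.9, 0.1, 0.6]
opening: 0.0551
grip_force: 0.0
time: 18.2
tool_pos: [0.5246, 0.2377, 0.1675]
tool_rot: [3.141, 0.0, 2.908]
contact_force: [0.8, -0.3, 0.4]
opening: 0.0549
grip_force: 0.0
```

```bash
python3 -m handwheel '[0,0,0,0,0.05, 0,0,0,0,0.05, 0,0,0,0,0.05, 0,0,0,0,0.05, 0,0,0,0,0.05, 0,0,0,0,0.05, 0,0,0,0,0.05, 0,0,0,0,0.05]' 45
python3 -m handwheel '[0,0,3,0,0.05, 0,0,5,0,0.05, 0,0,6,0,0.05, 0,0,5,0,0.05, 0,0,4,0,0.05, 0,0,2,0,0.05, 0,0,0,0,0.05, 0,0,0,0,0.05]'
```

```text
time: 19.0
tool_pos: [0.5245, 0.2373, 0.1675]
tool_rot: [-3.141, 0.0, 2.908]
contact_force: [-1.3, -1.7, 1.8]
opening: 0.0153
grip_force: 45.0
time: 19.8
tool_pos: [0.5242, 0.2373, 0.1921]
tool_rot: [-3.141, -0.001, 2.908]
contact_force: [2.5, -0.7, -15.6]
opening: 0.0157
grip_force: 45.0
```

```bash
python3 -m handwheel '[0,0,1,0,0.05, 0,0,1,0,0.05, 0,0,0,0,0.05, 0,0,0,0,0.05]'
python3 -m handwheel '[0,0,1,0,0.05, 0,0,0,0,0.05, 0,0,0,0,0.05]'
python3 -m handwheel '[0,0,1,0,0.05, 0,0,0,0,0.05, 0,0,0,0,0.05]'
```

```text
time: 20.2
tool_pos: [0.5243, 0.2373, 0.1943]
tool_rot: [-3.141, -0.0, 2.908]
contact_force: [3.9, -2.5, -15.8]
opening: 0.016
grip_force: 45.0
time: 20.5
tool_pos: [0.5243, 0.2373, 0.1953]
tool_rot: [-3.141, -0.0, 2.908]
contact_force: [1.8, -2.3, -16.3]
opening: 0.0155
grip_force: 45.0
time: 20.8
tool_pos: [0.5242, 0.2373, 0.1957]
tool_rot: [-3.141, -0.001, 2.908]
contact_force: [3.2, -1.9, -22.4]
opening: 0.016
grip_force: 45.0
```

The stop is reached (28 mm of rise, force jumped to 22 N). Backing off 1 mm and swinging by spinning in place.

```bash
python3 -m handwheel '[0,0,-1,-0.04,0.05, 0,0,0,-0.08,0.05, 0,0,0,-0.1,0.05, 0,0,0,-0.1,0.05, 0,0,0,-0.1,0.05, 0,0,0,-0.1,0.05, 0,0,0,-0.1,0.05, 0,0,0,-0.1,0.05]'
python3 -m handwheel '[0,0,0,-0.1,0.05, 0,0,0,-0.1,0.05, 0,0,0,-0.1,0.05, 0,0,0,-0.1,0.05, 0,0,0,-0.08,0.05, 0,0,0,-0.035,0.05, 0,0,0,0,0.05, 0,0,0,0,0.05]'
python3 - <<'E'
from m import *
for n in('side','scene','wrist'):
    grab(n); p,W=world(n); b,g,r=[p[...,i].astype(int) for i in range(3)]
    Y=W[near(W,(.5245,.237),.16)&(r>120)&(g>90)&(b<80)&(W[...,2]>.158)&(W[...,2]<.175)]
    if len(Y)>20: print(n,cv2.minAreaRect((Y[:,:2]*1000).astype(np.float32)),np.median(Y[:,2]),len(Y))
q=[cv2.resize(world('side')[0][200:344,110:302],(400,300)),cv2.resize(world('scene')[0][180:324,290:482],(400,300))]
cv2.imwrite('pics/c5.png',np.hstack(q))
E
```

```text
time: 21.6
tool_pos: [0.5244, 0.2374, 0.1957]
tool_rot: [3.141, 0.0, 2.184]
contact_force: [2.0, -2.4, -16.7]
opening: 0.0154
grip_force: 45.0
time: 22.4
tool_pos: [0.5245, 0.2374, 0.1957]
tool_rot: [3.141, -0.0, 1.674]
contact_force: [3.2, -2.2, -15.4]
opening: 0.0157
grip_force: 45.0
side ((528.6896362304688, 190.457275390625), (22.8917179107666, 139.07920837402344), 4.761104106903076) 0.16650824006747428 164
scene ((532.2626953125, 189.95098876953125), (27.972248077392578, 139.3055877685547), 5.775729179382324) 0.166513917700711 701
wrist ((526.2474975585938, 215.97952270507812), (23.633211135864258, 88.72917938232422), 5.317685604095459) 0.1672252812298044 636
```

View pics/c5.png

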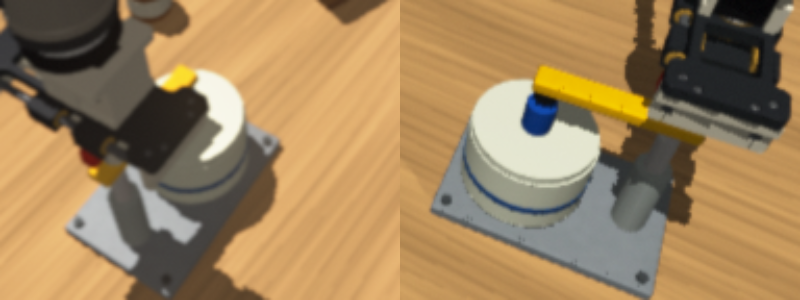

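Left (side) and right (scene) crops show the arm swung over the jar, with the foot directly above the blue knob at right-crop (542,100). The measured arm angle, 5.3±0.5°, matches 5.8°. Lowering slowly.

```bash
python3 -m handwheel '[0,0,-2,0,0.05, 0,0,-2,0,0.05, 0,0,-1,0,0.05, 0,0,-1,0,0.05, 0,0,0,0,0.05, 0,0,0,0,0.05]'
python3 -m handwheel '[0,0,-1,0,0.05, 0,0,0,0,0.05, 0,0,-1,0,0.05, 0,0,0,0,0.05, 0,0,0,0,0.05]'
```

```text
time: 23.15
tool_pos: [0.5245, 0.2374, 0.1893]
tool_rot: [3.141, -0.0, 1.673]
contact_force: [1.9, -2.4, -15.1]
opening: 0.0156
grip_force: 45.0
time: 23.65
tool_pos: [0.5245, 0.2375, 0.1875]
tool_rot: [3.141, -0.0, 1.673]
contact_force: [1.6, -1.9, -12.9]
opening: 0.016
grip_force: 45.0
```

```bash
python3 -m handwheel '[0,0,-0.7,0,0.05, 0,0,0,0,0.05, 0,0,0,0,0.05]'
python3 -m handwheel '[0,0,-0.7,0,0.05, 0,0,0,0,0.05, 0,0,0,0,0.05]'
```

```text
time: 23.95
tool_pos: [0.5245, 0.2376, 0.1872]
tool_rot: [3.141, -0.0, 1.673]
contact_force: [-0.5, -1.4, -8.1]
opening: 0.0154
grip_force: 45.0
time: 24.25
tool_pos: [0.5246, 0.2378, 0.1868]
tool_rot: [3.14, -0.001, 1.673]
contact_force: [-1.2, 0.1, -2.5]
opening: 0.0155
grip_force: 45.0
```

The foot is on the knob and the spring load has moved onto the lid. Opening slowly and retreating.

```bash
python3 -m handwheel '[0,0,-0.3,0,0.05, 0,0,0,0,0.05, 0,0,0,0,0.6, 0,0,0,0,0.6, 0,0,0,0,0.6, 0,0,0,0,0.6, 0,0,0,0,0.6, 0,0,0,0,0.6]'
python3 -m handwheel '[0,0,10,0,0.6, 0,0,25,0,0.6, 0,0,35,0,0.6, -20,-20,30,0,0.6, -35,-35,10,0,0.6, -35,-35,0,0,0.6, 0,0,0,0,0.6, 0,0,0,0,0.6]'
python3 - <<'E'
from m import *
for n in('side','scene','wrist'):
    grab(n); p,W=world(n); b,g,r=[p[...,i].astype(int) for i in range(3)]
    Y=W[near(W,(.5245,.237),.16)&(r>120)&(g>90)&(b<80)&(W[...,2]>.145)&(W[...,2]<.17)]
    if len(Y)>20: print(n,cv2.minAreaRect((Y[:,:2]*1000).astype(np.float32)),np.median(Y[:,2]),len(Y))
q=[cv2.resize(world('side')[0][200:344,110:302],(400,300)),cv2.resize(world('scene')[0][180:324,290:482],(400,300))]
cv2.imwrite('pics/c6.png',np.hstack(q))
E
```

```text
time: 25.05
tool_pos: [0.5245, 0.2374, 0.1856]
tool_rot: [3.141, 0.0, 1.673]
contact_force: [0.5, 1.0, 0.1]
opening: 0.0547
grip_force: 0.0
time: 25.85
tool_pos: [0.4346, 0.1473, 0.2969]
tool_rot: [3.139, -0.0, 1.672]
contact_force: [-0.6, 1.1, 1.1]
opening: 0.0552
grip_force: 0.0
side ((528.0985107421875, 190.6525421142578), (24.651887893676758, 137.92413330078125), 6.034116268157959) 0.15735684414391166 559
scene ((532.3751831054688, 190.47128295898438), (25.686260223388672, 140.0078125), 5.477776527404785) 0.1571133040079523 1075
wrist ((526.7335815429688, 190.22909545898438), (21.351335525512695, 138.3936004638672), 5.536356449127197) 0.15838019600261238 961
```

View pics/c6.png

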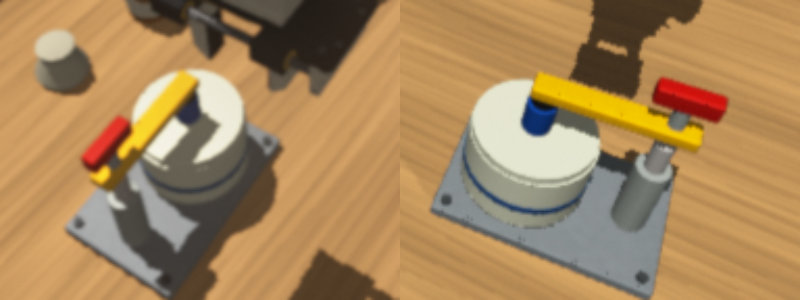

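The foot sits on the knob's middle and the clamp is level. One check of the lift and lid before handing in.

```bash
python3 -m handwheel '[0,0,0,0,0.6, 0,0,0,0,0.6]' | head -1
python3 - <<'E'
from tilt import *
for n in('side','scene','wrist'):
    grab(n); p,W=world(n); b,g,r=[p[...,i].astype(int) for i in range(3)]
    H=W[near(W,(.5245,.237),.06)&(r>g+60)&(r>b+60)&(g<90)&(W[...,2]>.19)]
    c=cv2.minAreaRect((H[:,:2]*1000).astype(np.float32)); print(n,c,np.median(H[:,2]),len(H))
    tilt(n,(.535,.1328),(.085,.115))
E
```

```text
time: 26.2
side ((523.492919921875, 238.27740478515625), (16.173303604125977, 50.69513702392578), 6.30925989151001) 0.19921406666647357 238
side n [-0.002  0.     1.   ] tilt 0.1 az 173.6 956 C [0.5346 0.1324 0.0987] r 0.0586 orig [0.5346 0.1324 0.0767]
scene ((527.1270141601562, 237.6884307861328), (18.530120849609375, 51.76910400390625), 5.177606582641602) 0.1988605211226917 362
scene n [0. 0. 1.] tilt 0.0 az 58.7 1649 C [0.5385 0.1326 0.099 ] r 0.0583 orig [0.5385 0.1326 0.077 ]
wrist ((523.6036987304688, 237.8748779296875), (15.453633308410645, 51.165283203125), 5.581940650939941) 0.20058533070326065 543
wrist n [-0.001 -0.     1.   ] tilt 0.0 az -179.7 5222 C [0.5348 0.1328 0.1005] r 0.0581 orig [0.5349 0.1328 0.0785]
```

```bash
python3 -c "
from cell import robot
print(robot.hand_in())"
```

```text
the job is handed in; nothing more can be done
None
```

I handed the job in at about 26 s: the lid is level and fully home in the jar, and the clamp's foot rests on the knob's middle (lift about 18.5 mm by camera, allowed 17.5–22.5); the result came back without a verdict.

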